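# Lock the examination lamp onto its ball stand at the draw-up station

### The arm

A 6-joint arm with a two-finger parallel gripper is mounted at the origin on the work surface. World frame = base frame: x ahead of the robot, y to its left, z up, the work surface at z = 0. Lengths are in m, angles in rad, forces in N, time in s.
With the tool pointing down it reaches from about 0.275 to 0.725 m from the base axis. Payload 5.6 kg.
Tool frame: the origin (TCP) lies midway between the tips of the shut fingers; the grasp point (between the pads) lies 19 mm behind it (grip_depth is the distance from the TCP to the grasp point, in m); z points along the fingers, y is the line along which they close (so a half turn about z gives the same grasp; the last joint's range is limited). The gripper opens to 85 mm and grips with 20 to 120 N. Pads are 22 mm wide; open, the fingers measure 114 mm over their backs; the gripper's body (76 mm by 85 mm) begins 54 mm behind the grasp point. The pads swing forward as they close: fully open they stand 13 mm farther back than shut.
Start: joints at [1.576, 0.255, 0.108, 0, -1.424, -0.285], TCP at [0.152, 0.529, 0.231] pointing down, gripper open.
Joint ranges: [-2.95, 2.95], [-1.21, 1.97], [-1.09, 1.5], [-2.87, 1.71], [-2.94, -0.07], [-3.05, 3.05]. Speed limits (rad/s): [2.57, 2.57, 3.14, 3.14, 3.14, 3.14].

### API

Orientations are given as a rotation vector (axis times angle).
In Python, from workcell import state, get_image, camera_model, job_done, grip_depth gives the robot as it stands.
- The arm moves only by the tool apply_moves, never from a script. Its argument "motion" is a list of rows, each an object with "gripper": the gripper command: -1 is shut, 1 is fully open, values between are in proportion; "dp": the shift along the world's x, y, z each as a share of 0.5 m, from -1 to 1, a list of three; "twist": the turn about the world's z as a share of 45 degrees, from -1 to 1. A call has 1 to 20 rows; each row shifts and turns the commanded pose from where the row before left it; what a row does not reach is not made up. A row lasts 1/12 s, in which the tool goes at most 41.7 mm and 7.16 degrees, less where a joint would pass 70% of its speed; a pose out of reach is approached as far as the arm can. A call with a number of a shift or a turn outside -1 to 1 is refused whole. A call with a gripper value outside its range is refused whole. The fingers move at their own pace and stop on an object; "force" is the grip in N (left out, the last holds). Time passes only in rows, so rows that do not move let the fingers close. It gives the time, the measured TCP pose, the force, the opening and the grip force at its end, in the units of the state.
- state(): the state, without advancing time (a new reading comes with each control period).
- get_image(name): name is "side" or "top" or "wrist"; returns (picture, depth): 480x640x3 uint8, blue, green, red; 480x640 float32, m along the optical axis (not along the pixel's ray), 0 where there is no reading.
- camera_model(name): a dict with "camera_matrix" (3x3 intrinsics, pixels), "D" ([k1, k2, p1, p2, k3] as OpenCV has them; the pictures are not rectified), "T" (4x4, takes a point from camera to world coordinates); the wrist camera has in their place "tool_from_camera" (4x4, takes a point from camera to tool coordinates, whose origin is the TCP and whose axes are the flange's). Camera axes: x right, y down, z forward; pixel columns grow to the right and rows downward; lengths in m; the calibration is good to about 2 mm. A picture is of the moment at which its call begins: read the wrist's pose just before it. camera_model takes no time and is no camera call.
- job_done(): hands the job in; it is judged then, once.
The state is a dict: "clock": time; "joint_positions": joint angles; "dq": joint speeds; "effort": joint torques, N m; "tool_pos": TCP position; "tool_rot": TCP orientation; "contact_force": force on the tool from outside, world axes, zero at the start; "ft_torque": the same for the moment, N m; "width": opening from 0.0 (shut) to 1.0 (fully open); "grasp_force": force on a finger pad.
Only numpy, scipy, OpenCV 4.12 (cv2) and the standard library are available. Lean on these libraries where they do the work, as an engineer would, in place of code of your own. Each camera call takes 0.05 s, during which the arm holds its last target. There are 200 camera calls.

### The job

Set up the examination lamp at the draw-up station: lift the lamp's red locking lever right up, take the lamp out of its sloped rest by the blue grip and lower its coupler fully down onto the stand's steel ball, with the lamp head turned out over the blue tray. Then press the red lever fully down to lock it, and leave the lamp standing there without dropping it or disturbing the vials, the syringe or the white swab carton.

Things in the scene. Friction and masses are not known exactly. Their poses are not given: they have to be found in the camera images.
- stand: Fixed table stand: dark round foot 120 mm across and 18 mm high, an upright post 26 mm thick, a flat black collar 68 mm across whose top is 71 mm above the table, and on a 16 mm neck above it a steel ball 38 mm across. Origin under the middle of the foot, on the table; z up; x points horizontally away from the blue tray.
- ball (a point): Centre of the stand's steel ball, 97 mm above the table and 26 mm above the flat top of the black collar; same axes as the stand. The ball stands straight up.
- rest: Fixed grey steel rest, foot 150 x 110 x 8 mm, with a plate sloping at 0.66 rad (38 degrees) on which the lamp's coupler stands, leaning against a rubber-faced V saddle 44 mm high on the downhill side; nothing is above the lamp or holds it down. Origin on the table; the sloping plate is 60 mm above it there. x points horizontally away from the side to which the lamp leans.
- lamp_grip (a point): Loose cordless lamp, 0.5 to 0.8 kg, 175 mm long: centre of the blue grip, 30 x 30 x 50 mm (x, y, z), at its top end, free on all sides and on top. Axes: z along the stem, out through the grip (in the rest it leans 0.66 rad from vertical); lamp head on the -x side, red lever on the +y side. The coupler's flat underside is 150 mm along -z; the stem is 18 mm thick.
- lamp_socket (a point): In the coupler (a cup 66 mm across, 58 mm high): where the ball's centre sits when fully home, on the stem axis, 124 mm below the grip centre, 26 mm above the flat underside. Axes as lamp_grip. The mouth is 41 mm wide; with the lever down a jaw closes part of it and the ball cannot go in or out, with the lever up it is drawn aside. Fully home, the underside is flat on the collar.
- lamp_head (a point): Middle of the lighting face, on the underside of the round white lamp head (76 mm across, 24 mm thick): 75 mm from the stem axis along -x of the lamp and 62 mm below the grip centre.
- lever_knob (a point): Centre of the red ball knob, 20 mm across, on the outer end of the red lever (bar 16 mm wide, 9 mm thick). The lever's pin is parallel to the lamp's x, 36 mm from the stem axis on +y, 108 mm below the grip centre. The knob's centre is 92 mm from the pin: straight out along the lamp's +y with the lever down; raised, it swings up and in towards the stem. Own x along the pin, y along the lever outwards.
- lever (a joint): Angle of the locking lever: 0 = fully down (locked, pointing straight out along the lamp's +y), 1.15 rad = fully up (stop). Stiff with friction, about 0.08 N m (1 N at its knob); stays where it is left. Turning up is a right-handed turn about the lamp's +x.
- tray_center (a point): Middle of the inner floor of the shallow blue tray, 100 x 160 x 24 mm, fixed beside the stand 120 mm from the stand's axis; the lamp head must finally stand out over this side of the stand.
- vial_a: Glass vial, 24 mm across, 48 mm high, loose and upright in the tray, to be left alone. Origin under its middle, z up.
- vial_b: Second such vial in the tray, to be left alone.
- syringe: Capped syringe, 132 mm long, 16 mm thick, lying in the tray, to be left alone. Origin under its middle, its length along y.
- swab_box: Loose white carton 70 x 110 x 62 mm on the table beyond the stand and rest, to be left alone. Origin under its middle.

How it is judged:
By the outcome, as a careful person would: the job done as asked, in the order asked, and still so for the second after the job is handed in, with the robot touching nothing.
It also fails if it takes over 69 s, if anything falls off the work surface, if the arm or the gripper's body presses on something with over 40 N, if the wrist force passes 120 N, or if a joint passes its speed limit or range.

## Working session

There is one attempt and no reset: what is moved stays moved. The work goes in short steps, Python scripts to look and compute and a tool call to move; the robot and the scene stay as the last step left them, time stands still between calls to the robot, and variables do not carry over. Pictures are saved under pics/ and viewed, at most 10 in all, crops included, and the job is handed in when it is done.

Besides the shell and the picture viewer there is one more tool, called after ">>>" by a JSON object that holds its "method" and its "body". apply_moves: Moves the arm, as the interface text tells. Its arguments: {"type":"object","properties":{"motion":{"type":"array","items":{"type":"object","properties":{"gripper":{"type":"number"},"dp":{"type":"array","items":{"type":"number","minimum":-1,"maximum":1}},"twist":{"type":"number","minimum":-1,"maximum":1}}}},"force":{"type":"number"}},"required":["motion"]}

```bash
ls; mkdir -p pics; python3 - <<'E'
from workcell import *
import cv2,numpy as np
s=state();print(s)
print(grip_depth)
for n in ["side","top"]:
    p,d=get_image(n);cv2.imwrite(f"pics/{n}0.png",p);np.save(f"pics/{n}0.npy",d)
    m=camera_model(n);print(n,m)
print(camera_model("wrist"))
E
```

```text
pics
{'clock': 0.0, 'joint_positions': array([ 1.57559911e+00,  2.55728497e-01,  1.06976206e-01, -4.93552191e-04,
       -1.42391312e+00, -2.84601659e-01]), 'dq': array([-0.00022258,  0.00121342,  0.00079823,  0.00115741,  0.00032964,
       -0.00011169]), 'effort': array([-9.33692281e-04, -3.86626697e+01,  2.37947148e+01,  5.36574438e+00,
       -6.14731485e-03,  1.48557220e-06]), 'tool_pos': array([0.15168845, 0.52813162, 0.23039148]), 'tool_rot': array([ 3.10898225e+00, -4.37920065e-01, -3.35239733e-04]), 'contact_force': array([-0.09069324,  0.04389156,  0.49265615]), 'ft_torque': array([-0.02833196, -0.04906   ,  0.0275077 ]), 'grasp_force': 0.0, 'width': 0.9968768190327809}
0.0187
side {'camera_matrix': array([[505.53956449,   0.        , 320.3848106 ],
       [  0.        , 505.53956449, 239.26054905],
       [  0.        ,   0.        ,   1.        ]]), 'D': array([-0.12853696,  0.        ,  0.        ,  0.        ,  0.        ]), 'T': array([[-0.78801357, -0.36912425,  0.49272904,  0.22633768],
       [-0.61531333,  0.4454257 , -0.65037332,  0.58219292],
       [ 0.02059438,
[... 519 characters left out ...]
99185178,  0.99763098],
       [ 0.        ,  0.        ,  0.        ,  1.        ]])}
{'camera_matrix': array([[332.97974665,   0.        , 321.70765859],
       [  0.        , 332.97974665, 235.9523502 ],
       [  0.        ,   0.        ,   1.        ]]), 'D': array([-0.04311962,  0.        ,  0.        ,  0.        ,  0.        ]), 'tool_from_camera': array([[ 1.27407636e-04, -9.55279685e-01, -2.95703748e-01,
         7.65932613e-02],
       [ 9.99999407e-01,  4.41581187e-04, -9.95678883e-04,
        -2.79961225e-04],
       [ 1.08172902e-03, -2.95703445e-01,  9.55279175e-01,
        -1.42527644e-01],
       [ 0.00000000e+00,  0.00000000e+00,  0.00000000e+00,
         1.00000000e+00]])}
```

View pics/side0.png

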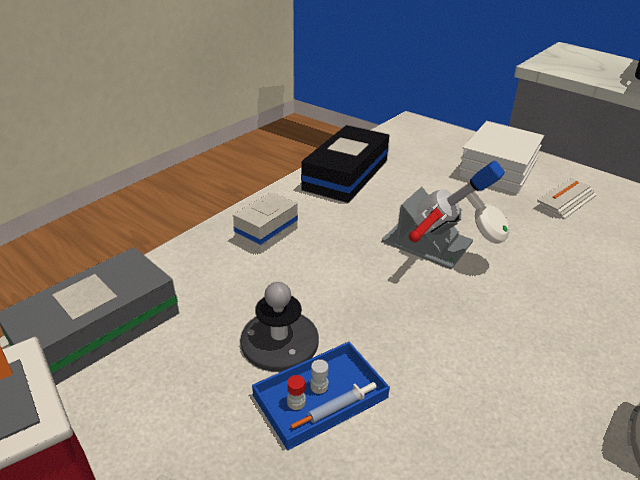

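View pics/top0.png

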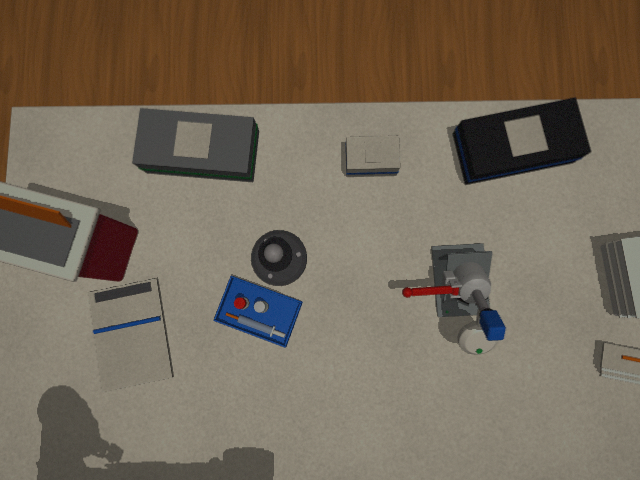

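The side view shows the ball at about (278,295), the tray at (320,395), the red knob at (415,237) and the grip at (487,177). In the top view the ball is at (274,253), the knob at (407,293), the grip at (492,325), and the lamp head at (477,340) on the downhill side. Next I measure these from the depth and masks.

```bash
cat > h.py <<'E'
from workcell import *
import cv2,numpy as np
from scipy.spatial.transform import Rotation as R
def cloud(n,p,d,T=None):
    m=camera_model(n);T=m["T"] if T is None else T
    v,u=np.mgrid[0:480,0:640]
    q=cv2.undistortPoints(np.stack([u,v],-1).reshape(-1,1,2).astype(float),m["camera_matrix"],m["D"]).reshape(480,640,2)
    P=np.dstack([q,np.ones((480,640))])*d[...,None]
    return P@T[:3,:3].T+T[:3,3]
def look(n):
    s=state();T=None
    if n=="wrist":
        B=np.eye(4);B[:3,:3]=R.from_rotvec(s["tool_rot"]).as_matrix();B[:3,3]=s["tool_pos"]
        T=B@camera_model(n)["tool_from_camera"]
    p,d=get_image(n);return p,d,cloud(n,p,d,T)
def masks(p,d):
    h=cv2.cvtColor(p,cv2.COLOR_BGR2HSV);ok=d>0
    H,S,V=[h[...,i].astype(int) for i in range(3)]
    return dict(blue=ok&(H>100)&(H<125)&(S>150)&(V>50),red=ok&((H<6)|(H>174))&(S>150)&(V>90))
def sphere(P):
    A=np.c_[2*P,np.ones(len(P))];x=np.linalg.lstsq(A,(P**2).sum(1),rcond=None)[0]
    return x[:3],np.sqrt(x[3]+x[:3]@x[:3])
E
python3 - <<'E'
from h import *
np.set_printoptions(precision=4,suppress=True)
W={}
roi={"side":dict(grip=(440,150,520,205),red=(395,190,460,255),tray=(245,335,400,450),ball=(262,280,294,310),head=(470,200,515,250)),
"top":dict(grip=(470,300,520,350),red=(395,275,475,310),tray=(205,265,310,355),ball=(263,243,286,264),head=(455,325,500,358))}
for n in roi:
    p=cv2.imread(f"pics/{n}0.png");d=np.load(f"pics/{n}0.npy");P=cloud(n,p,d);m=masks(p,d)
    h=cv2.cvtColor(p,cv2.COLOR_BGR2HSV)
    for k,(a,b,c,e) in roi[n].items():
        mm=np.zeros((480,640),bool);mm[b:e,a:c]=1
        mm&= m["blue"] if k in("grip","tray") else m["red"] if k=="red" else (d>0)
        Q=P[mm]
        if k=="ball": Q=Q[Q[:,2]>0.093]
        if k=="head": Q=P[mm&(h[...,1]<50)&(h[...,2]>150)&(P[...,2]>0.05)]
        W[n,k]=Q
        print(n,k,len(Q),"mean",Q.mean(0),"lo",np.percentile(Q,2,0),"hi",np.percentile(Q,98,0))
        if k=="ball":print("  sphere",sphere(Q), "axis fixed-r mean top",Q[Q[:,2]>Q[:,2].max()-.004].mean(0))
        if k=="red":
            c0=Q.mean(0);u=np.linalg.svd(Q-c0,full_matrices=False)[2][0];u*=np.sign(u[1]);t=(Q-c0)@u
            print("  dir",u,"ends",c0+u*t.min(),c0+u*t.max());K=Q[t>t.max()-.016];print("  knob",sphere(K),len(K))
        if k=="tray":
            r=cv2.minAreaRect((Q[:,:2][Q[:,2]>.015]*1000).astype(np.float32));print("  rect",r)
G=np.vstack([W["side","grip"],W["top","grip"]]);np.save("pics/grip.npy",G)
c0=G.mean(0);print("grip svd",c0,np.linalg.svd(G-c0,full_matrices=False)[2][0])
E
```

```text
side grip 538 mean [ 0.4584 -0.1885  0.1841] lo [ 0.4386 -0.2078  0.1594] hi [ 0.4809 -0.1821  0.2042]
side red 374 mean [ 0.5219 -0.1077  0.0973] lo [ 0.5133 -0.1616  0.0913] hi [ 0.5305 -0.0596  0.1039]
  dir [-0.0702  0.996   0.0558] ends [ 0.5291 -0.2092  0.0916] [ 0.5185 -0.0587  0.1001]
  knob (array([ 0.5206, -0.0669,  0.0965]), np.float64(0.00809376603213795)) 92
side tray 5992 mean [0.4874 0.2322 0.0101] lo [0.419  0.1472 0.0019] hi [0.5519 0.3164 0.0249]
  rect ((486.4132080078125, 230.67483520507812), (159.87948608398438, 101.66608428955078), 69.75664520263672)
side ball 506 mean [0.5929 0.1949 0.1067] lo [0.5801 0.1775 0.0946] hi [0.6105 0.2069 0.1159]
  sphere (array([0.5987, 0.1888, 0.0974]), np.float64(0.01830742049768868)) axis fixed-r mean top [0.598  0.1893 0.1149]
side head 722 mean [ 0.4295 -0.1911  0.1017] lo [ 0.4042 -0.2254  0.0772] hi [ 0.4586 -0.1649  0.1196]
top grip 498 mean [ 0.4614 -0.1985  0.1939] lo [ 0.4378 -0.2124  0.1738] hi [ 0.4843 -0.1855  0.2069]
top red 409 mean [ 0.5221 -0.1138  0.1001] lo [ 0.5143 -0.1643  0.0937] hi [ 0.5294 -0.0641  0.1063]
  dir [-0.0372  0.9986  0.0372] ends [ 0.5241 -0.1674  0.0981] [ 0.5202 -0.0616  0.102 ]
  knob (array([ 0.5198, -0.0698,  0.0999]), np.float64(0.007462266676476151)) 65
top tray 2940 mean [0.4877 0.2284 0.0082] lo [0.4237 0.1501 0.0011] hi [0.5468 0.3102 0.0264]
  rect ((485.7339782714844, 228.6712646484375), (159.74215698242188, 99.15019989013672), 69.72802734375)
top ball 296 mean [0.5963 0.1858 0.1104] lo [0.5809 0.1697 0.1001] hi [0.6134 0.2033 0.1179]
  sphere (array([0.5979, 0.1872, 0.0991]), np.float64(0.018009363420047088)) axis fixed-r mean top [0.5977 0.187  0.1167]
top head 6 mean [ 0.448  -0.1944  0.1201] lo [ 0.4457 -0.1996  0.1166] hi [ 0.4492 -0.1881  0.1239]
grip svd [ 0.4598 -0.1933  0.1888] [ 0.6614  0.2615 -0.7029]
```

>>> {"method": "apply_moves", "body": {"motion": [{"dp": [0.0434,-0.0637,0],"twist": 0.0753,"gripper": -1},{"dp": [0.0434,-0.0637,0],"twist": 0.0753,"gripper": -1},{"dp": [0.0434,-0.0637,0],"twist": 0.0753,"gripper": -1},{"dp": [0.0434,-0.0637,0],"twist": 0.0753,"gripper": -1},{"dp": [0.0434,-0.0637,0],"twist": 0.0753,"gripper": -1},{"dp": [0.0434,-0.0637,0],"twist": 0.0753,"gripper": -1},{"dp": [0.0434,-0.0637,0],"twist": 0.0753,"gripper": -1},{"dp": [0.0434,-0.0637,0],"twist": 0.0753,"gripper": -1},{"dp": [0.0434,-0.0637,0],"twist": 0.0753,"gripper": -1},{"dp": [0.0434,-0.0637,0],"twist": 0.0753,"gripper": -1},{"dp": [0.0434,-0.0637,0],"twist": 0.0753,"gripper": -1},{"dp": [0.0434,-0.0637,0],"twist": 0.0753,"gripper": -1},{"dp": [0.0434,-0.0637,0],"twist": 0.0753,"gripper": -1},{"dp": [0.0434,-0.0637,0],"twist": 0.0753,"gripper": -1},{"dp": [0.0434,-0.0637,0],"twist": 0.0753,"gripper": -1},{"dp": [0.0434,-0.0637,0],"twist": 0.0753,"gripper": -1},{"dp": [0.0434,-0.0637,0],"twist": 0.0753,"gripper": -1},{"dp": [0.0434,-0.0637,0],"twist": 0.0753,"gripper": -1},{"dp": [0,0,0],"twist": 0,"gripper": -1},{"dp": [0,0,0],"twist": 0,"gripper": -1}], "force": 20}}

```text
clock: 1.77
tool_pos: [0.5427, -0.0464, 0.2299]
tool_rot: [-2.904, -1.196, 0.004]
contact_force: [0.2, 0.1, -0.2]
width: -0.001
grasp_force: 0.0
```

```bash
python3 - <<'E'
from h import *
np.set_printoptions(precision=4,suppress=True)
s=state();print(s["clock"],s["tool_pos"],R.from_rotvec(s["tool_rot"]).as_matrix(),s["joint_positions"])
p,d,P=look("wrist");cv2.imwrite("pics/w1.png",p);m=masks(p,d)
for k in m:
    Q=P[m[k]]; print(k,len(Q),Q.mean(0),np.percentile(Q,2,0),np.percentile(Q,98,0))
    if k=="red":
        c0=Q.mean(0);u=np.linalg.svd(Q-c0,full_matrices=False)[2][0];u*=np.sign(u[1]);t=(Q-c0)@u
        print(u,c0+u*t.max());K=Q[t>t.max()-.016];print(sphere(K))
np.save("pics/w1.npy",d)
E
```

```text
1.7667 [ 0.5427 -0.0464  0.2299] [[ 0.7102  0.704  -0.0026]
 [ 0.704  -0.7102 -0.0002]
 [-0.0019 -0.0017 -1.    ]] [ 0.202   0.2467  0.0936 -0.0003 -1.4202  2.1499]
blue 12099 [0.5264 0.1547 0.0128] [ 0.4237 -0.2566  0.0027] [0.8183 0.3102 0.0393]
red 2001 [ 0.521  -0.0243  0.0879] [ 0.4961 -0.1601  0.0431] [0.5342 0.2658 0.104 ]
[-0.0658  0.9896 -0.1277] [0.4993 0.3028 0.0456]
(array([0.08  , 0.3036, 0.0808]), np.float64(0.40790966618460345))
```

View pics/w1.png

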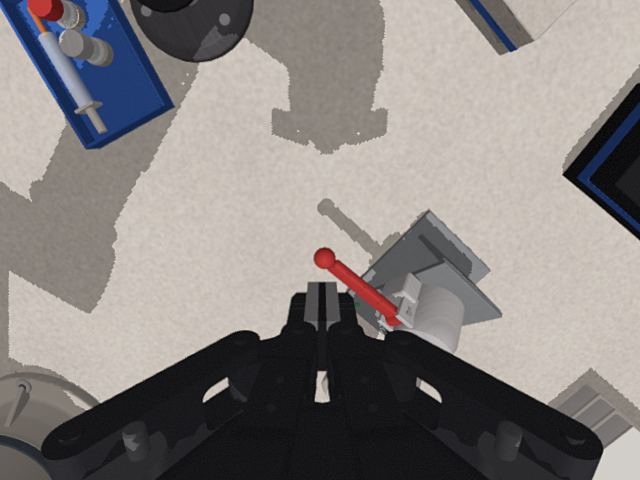

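The wrist view shows the knob at (324,258), the lever running to (400,318), and the shut fingertips at (322,320). Next I refine the knob position.

```bash
python3 - <<'E'
from h import *
np.set_printoptions(precision=4,suppress=True)
s=state();B=np.eye(4);B[:3,:3]=R.from_rotvec(s["tool_rot"]).as_matrix();B[:3,3]=s["tool_pos"]
p=cv2.imread("pics/w1.png");d=np.load("pics/w1.npy");P=cloud("wrist",p,d,B@camera_model("wrist")["tool_from_camera"])
m=masks(p,d)["red"];m[:200]=0
Q=P[m];c0=Q.mean(0);u=np.linalg.svd(Q-c0,full_matrices=False)[2][0];u*=np.sign(u[1]);t=(Q-c0)@u
print(len(Q),u,c0+u*t.max());K=Q[t>t.max()-.016];print(sphere(K),K[:,2].max(), (K.min(0)+K.max(0))/2)
ff=P[270:330,300:345];f=ff[np.isfinite(ff).all(-1)];f=f[f[:,2]>.2];print("finger",len(f),f.min(0),f.max(0))
E
```

```text
1542 [-0.0336  0.9986  0.042 ] [ 0.5248 -0.0585  0.1016]
(array([ 0.5233, -0.0677,  0.0962]), np.float64(0.009064521038999074)) 0.10622088418050785 [ 0.5241 -0.0664  0.1012]
finger 2040 [ 0.5416 -0.0474  0.2329] [0.5972 0.0079 0.3728]
```

>>> {"method": "apply_moves", "body": {"motion": [{"dp": [0,0,-0.06],"gripper": -1},{"dp": [0,0,-0.06],"gripper": -1},{"dp": [0,0,-0.06],"gripper": -1},{"dp": [0,0,-0.06],"gripper": -1},{"dp": [0,0,-0.055],"gripper": -1},{"dp": [0,0,0],"gripper": -1},{"dp": [-0.0057,-0.0057,0],"gripper": -1},{"dp": [-0.0057,-0.0057,0],"gripper": -1},{"dp": [-0.0083,-0.0024,0.0108],"gripper": -1},{"dp": [-0.0083,-0.0024,0.0108],"gripper": -1},{"dp": [-0.0083,-0.0024,0.0108],"gripper": -1},{"dp": [-0.0083,-0.0024,0.0108],"gripper": -1},{"dp": [-0.0073,-0.0064,0.0098],"gripper": -1},{"dp": [-0.0073,-0.0064,0.0098],"gripper": -1},{"dp": [0,0,0],"gripper": -1}]}}

```text
$.motion[0]: bad value
```

```bash
cat > lev.py <<'E'
from h import *
np.set_printoptions(precision=4,suppress=True)
s=state();print(s["clock"],s["tool_pos"],s["contact_force"])
for n,(a,b,c,e) in {"side":(380,120,520,260),"top":(380,230,520,340)}.items():
    p,d,P=look(n);cv2.imwrite(f"pics/{n}l.png",p);M=masks(p,d)
    for k in ("red","blue"):
        mm=np.zeros((480,640),bool);mm[b:e,a:c]=1;mm&=M[k];Q=P[mm]
        if len(Q)<20: print(n,k,len(Q));continue
        c0=Q.mean(0);u=np.linalg.svd(Q-c0,full_matrices=False)[2][0];u*=np.sign(u[2]);t=(Q-c0)@u
        print(n,k,len(Q),"c",c0,"dir",u,"ends",c0+u*t.min(),c0+u*t.max())
E
python3 lev.py
```

```text
1.8167 [ 0.5423 -0.0453  0.2304] [-0.4469 -0.4649 -0.5711]
side red 378 c [ 0.522  -0.1072  0.0973] dir [-0.071   0.9962  0.0502] ends [ 0.5285 -0.1991  0.0927] [ 0.5185 -0.0576  0.0998]
side blue 932 c [ 0.7436 -0.8837 -0.07  ] dir [-0.3449  0.8831  0.318 ] ends [ 1.2791 -2.2548 -0.5637] [ 0.4657 -0.1724  0.1862]
top red 0
top blue 547 c [ 0.4613 -0.1972  0.193 ] dir [-0.8223 -0.103   0.5596] ends [ 0.4885 -0.1939  0.1746] [ 0.4441 -0.1994  0.2048]
```

>>> {"method": "apply_moves", "body": {"motion": [{"dp": [0,0,-0.06],"twist": 0,"gripper": -1},{"dp": [0,0,-0.06],"twist": 0,"gripper": -1},{"dp": [0,0,-0.06],"twist": 0,"gripper": -1},{"dp": [0,0,-0.06],"twist": 0,"gripper": -1},{"dp": [0,0,-0.055],"twist": 0,"gripper": -1},{"dp": [0,0,0],"twist": 0,"gripper": -1},{"dp": [-0.0057,-0.0057,0],"twist": 0,"gripper": -1},{"dp": [-0.0057,-0.0057,0],"twist": 0,"gripper": -1},{"dp": [-0.0083,-0.0024,0.0108],"twist": 0,"gripper": -1},{"dp": [-0.0083,-0.0024,0.0108],"twist": 0,"gripper": -1},{"dp": [-0.0083,-0.0024,0.0108],"twist": 0,"gripper": -1},{"dp": [-0.0083,-0.0024,0.0108],"twist": 0,"gripper": -1},{"dp": [-0.0073,-0.0064,0.0098],"twist": 0,"gripper": -1},{"dp": [-0.0073,-0.0064,0.0098],"twist": 0,"gripper": -1},{"dp": [0,0,0],"twist": 0,"gripper": -1}]}}

```text
clock: 3.17
tool_pos: [0.5139, -0.0613, 0.1179]
tool_rot: [2.902, 1.201, 0.008]
contact_force: [1.2, 3.1, 1.7]
width: -0.001
grasp_force: 1.6
```

```bash
python3 lev.py
```

```text
3.1667 [ 0.5139 -0.0613  0.1179] [1.2147 3.1242 1.6956]
side red 176 c [ 0.5042 -0.0973  0.1178] dir [-0.2605  0.9049  0.3365] ends [ 0.5232 -0.1633  0.0933] [ 0.484 -0.027  0.144]
side blue 818 c [ 0.6712 -0.7195 -0.0087] dir [-0.3319  0.8886  0.3167] ends [ 1.2493 -2.2674 -0.5604] [ 0.467  -0.1728  0.1861]
top red 0
top blue 167 c [ 0.4469 -0.2024  0.199 ] dir [ 0.5932 -0.7087  0.382 ] ends [ 0.4369 -0.1905  0.1925] [ 0.4574 -0.2149  0.2057]
```

>>> {"method": "apply_moves", "body": {"motion": [{"dp": [-0.0073,-0.0064,0.0098],"twist": 0,"gripper": -1},{"dp": [-0.0073,-0.0064,0.0098],"twist": 0,"gripper": -1},{"dp": [-0.0058,-0.0096,0.008],"twist": 0,"gripper": -1},{"dp": [-0.0058,-0.0096,0.008],"twist": 0,"gripper": -1},{"dp": [-0.0058,-0.0096,0.008],"twist": 0,"gripper": -1},{"dp": [-0.0058,-0.0096,0.008],"twist": 0,"gripper": -1},{"dp": [-0.0032,-0.01,0.0047],"twist": 0,"gripper": -1},{"dp": [-0.0032,-0.01,0.0047],"twist": 0,"gripper": -1},{"dp": [-0.0032,-0.01,0.0047],"twist": 0,"gripper": -1},{"dp": [0,0,0],"twist": 0,"gripper": -1}]}}

```text
clock: 4.1
tool_pos: [0.4887, -0.1034, 0.1482]
tool_rot: [2.903, 1.2, -0.001]
contact_force: [1.2, 0.2, 0.2]
width: -0.001
grasp_force: 0.3
```

```bash
python3 lev.py
```

```text
4.1 [ 0.4887 -0.1034  0.1482] [1.1727 0.1899 0.2413]
side red 200 c [ 0.4949 -0.1314  0.13  ] dir [-0.5835  0.4395  0.6829] ends [ 0.5292 -0.1572  0.0899] [ 0.4678 -0.111   0.1617]
side blue 630 c [ 0.5731 -0.4499  0.0888] dir [-0.3425  0.8855  0.3141] ends [ 1.2726 -2.2584 -0.5527] [ 0.4257 -0.0689  0.2239]
top red 0
top blue 0
```

View pics/sidel.png

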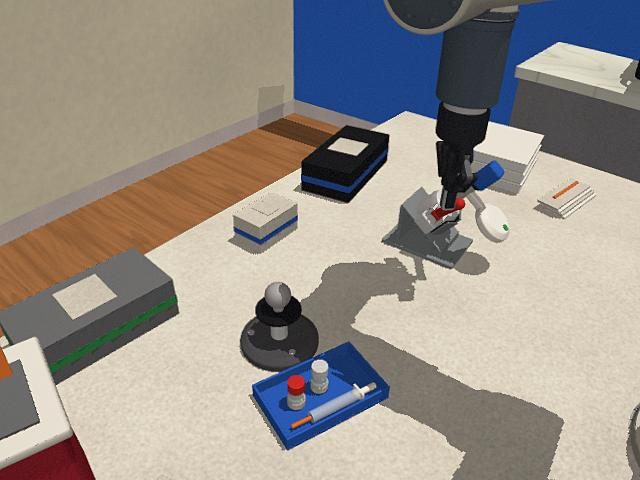

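The lever is most of the way up, with its knob at (452,207), and the lamp has not moved in the rest. I push on to the stop.

>>> {"method": "apply_moves", "body": {"motion": [{"dp": [-0.0032,-0.01,0.0047],"twist": 0,"gripper": -1},{"dp": [-0.003,-0.008,0.002],"twist": 0,"gripper": -1},{"dp": [0,0,0],"twist": 0,"gripper": -1}]}}

```text
clock: 4.45
tool_pos: [0.4857, -0.1116, 0.1514]
tool_rot: [-2.903, -1.201, 0.0]
contact_force: [0.5, 0.8, -0.5]
width: -0.005
grasp_force: 0.6
```

```bash
python3 lev.py
```

```text
4.45 [ 0.4857 -0.1116  0.1514] [ 0.5111  0.8091 -0.4748]
side red 256 c [ 0.496  -0.1383  0.1287] dir [-0.6047  0.3508  0.715 ] ends [ 0.5295 -0.1577  0.0891] [ 0.4644 -0.1199  0.1661]
side blue 593 c [ 0.5724 -0.448   0.0897] dir [-0.3466  0.8835  0.3151] ends [ 1.281  -2.2544 -0.5546] [ 0.4259 -0.0745  0.2229]
top red 0
top blue 0
```

>>> {"method": "apply_moves", "body": {"motion": [{"dp": [-0.003,-0.008,0.001],"twist": 0,"gripper": -1},{"dp": [0,0,0],"twist": 0,"gripper": -1}]}}

```text
clock: 4.72
tool_pos: [0.4846, -0.1151, 0.1519]
tool_rot: [-2.902, -1.201, -0.001]
contact_force: [1.4, 3.3, -0.2]
width: -0.003
grasp_force: 1.4
```

```bash
python3 lev.py
```

```text
4.7167 [ 0.4846 -0.1151  0.1519] [ 1.3679  3.2708 -0.1971]
side red 271 c [ 0.4939 -0.1392  0.1304] dir [-0.6154  0.3361  0.713 ] ends [ 0.5267 -0.1571  0.0924] [ 0.4621 -0.1218  0.1672]
side blue 596 c [ 0.5734 -0.452   0.0877] dir [-0.3517  0.8813  0.3156] ends [ 1.2981 -2.2678 -0.5624] [ 0.4252 -0.0809  0.2206]
top red 0
top blue 0
```

>>> {"method": "apply_moves", "body": {"motion": [{"dp": [-0.002,-0.005,0],"twist": 0,"gripper": -1},{"dp": [0,0,0],"twist": 0,"gripper": -1}]}}

```text
clock: 4.98
tool_pos: [0.4837, -0.1175, 0.152]
tool_rot: [-2.903, -1.201, -0.001]
contact_force: [0.8, 3.9, 1.0]
width: 0.003
grasp_force: 1.8
```

>>> {"method": "apply_moves", "body": {"motion": [{"dp": [0.02,0.04,0],"twist": 0,"gripper": -1},{"dp": [0,0.02,0.07],"twist": 0,"gripper": -1},{"dp": [0,0,0.075],"twist": -0.12,"gripper": -1},{"dp": [0,0,0.075],"twist": -0.137,"gripper": -1},{"dp": [0,0,0.075],"twist": -0.137,"gripper": 0.4},{"dp": [-0.017,-0.052,0],"twist": -0.137,"gripper": 0.4},{"dp": [-0.017,-0.052,0],"twist": -0.137,"gripper": 0.4},{"dp": [-0.017,-0.052,0],"twist": -0.137,"gripper": 0.4},{"dp": [-0.017,-0.052,0],"twist": -0.135,"gripper": 0.4},{"dp": [0,-0.015,0],"twist": 0,"gripper": 0.4},{"dp": [0,0,0],"twist": 0,"gripper": 0.4},{"dp": [0,0,0],"twist": 0,"gripper": 0.4}]}}

```text
clock: 5.98
tool_pos: [0.4592, -0.1996, 0.2991]
tool_rot: [3.14, 0.073, -0.002]
contact_force: [-0.7, 0.9, -1.6]
width: 0.7
grasp_force: 0.0
```

```bash
cat > gr.py <<'E'
from h import *
import sys
np.set_printoptions(precision=4,suppress=True)
s=state();M=R.from_rotvec(s["tool_rot"]).as_matrix();print(s["clock"],s["tool_pos"],"xaz",np.degrees(np.arctan2(M[1,0],M[0,0])),s["contact_force"],s["joint_positions"])
p,d,P=look("wrist");cv2.imwrite(f"pics/w{sys.argv[1]}.png",p);np.savez("pics/last.npz",p=p,P=P,d=d);m=masks(p,d)
for k in m:
    mm=m[k]&(P[...,2]>.06)&(P[...,1]<-.05)&(P[...,1]>-.3)
    n,L,st,ct=cv2.connectedComponentsWithStats(mm.astype(np.uint8))
    if n<2: continue
    mm=L==1+np.argmax(st[1:,4]);Q=P[mm];c0=Q.mean(0);S=np.linalg.svd(Q-c0,full_matrices=False)[2]
    t=(Q-c0)@S[0];print(k,len(Q),st[1+np.argmax(st[1:,4])][:4],c0,"lo",np.percentile(Q,2,0),"hi",np.percentile(Q,98,0),"\n",S,c0+S[0]*t.min(),c0+S[0]*t.max())
    print("  minrect",cv2.minAreaRect((Q[:,:2]*1000).astype(np.float32)))
E
python3 gr.py 2
```

```text
5.9833 [ 0.4592 -0.1996  0.2991] xaz 2.6626406970305285 [-0.6665  0.8647 -1.623 ] [-0.0962  0.1462  0.1407  0.0005 -1.5663  1.7135]
blue 2257 [305 192  37  65] [ 0.4683 -0.2002  0.192 ] lo [ 0.4432 -0.2134  0.1713] hi [ 0.4887 -0.1868  0.205 ] 
 [[-0.8022 -0.0434  0.5954]
 [ 0.0527 -0.9986 -0.0018]
 [-0.5947 -0.03   -0.8034]] [ 0.4931 -0.1988  0.1736] [ 0.4511 -0.2011  0.2048]
  minrect ((465.5373229980469, -200.32290649414062), (48.288360595703125, 27.85070037841797), 3.414612293243408)
red 1199 [228 137  65  77] [ 0.4967 -0.1407  0.1401] lo [ 0.4695 -0.1647  0.0976] hi [ 0.5288 -0.1211  0.1685] 
 [[-0.5789  0.3777  0.7226]
 [ 0.7511  0.5919  0.2923]
 [-0.3173  0.712  -0.6264]] [ 0.5304 -0.1627  0.0979] [ 0.4725 -0.1249  0.1703]
  minrect ((499.4396057128906, -144.48684692382812), (18.062467575073242, 75.85672760009766), 54.13822937011719)
```

View pics/w2.png

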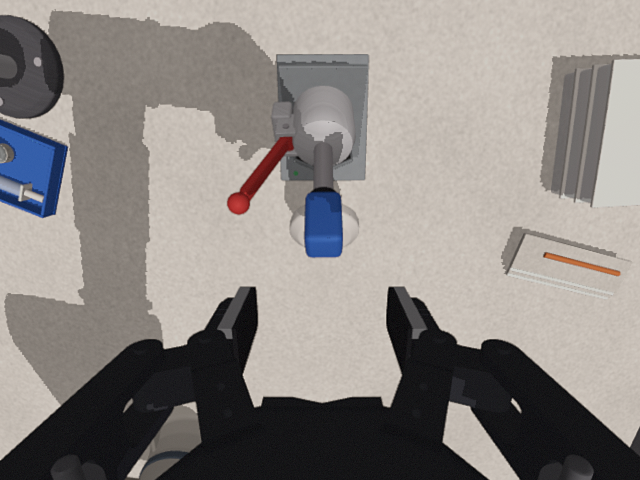

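The grip is at (323,225), in line between the open fingers. The raised knob at (238,203) is well outside them. Now I descend and grasp.

>>> {"method": "apply_moves", "body": {"motion": [{"dp": [0.004,-0.001,-0.055],"twist": 0.01,"gripper": 0.4},{"dp": [0.004,0,-0.055],"twist": 0,"gripper": 0.4},{"dp": [0,0,-0.055],"twist": 0,"gripper": 0.4},{"dp": [0,0,-0.055],"twist": 0,"gripper": 0.4},{"dp": [0,0,-0.053],"twist": 0,"gripper": 0.4},{"dp": [0,0,0],"twist": 0,"gripper": 0.4},{"dp": [0,0,0],"twist": 0,"gripper": -1},{"dp": [0,0,0],"twist": 0,"gripper": -1},{"dp": [0,0,0],"twist": 0,"gripper": -1},{"dp": [0,0,0],"twist": 0,"gripper": -1},{"dp": [0,0,0],"twist": 0,"gripper": -1},{"dp": [0,0,0],"twist": 0,"gripper": -1}], "force": 60}}

```text
clock: 7.03
tool_pos: [0.4648, -0.2003, 0.1651]
tool_rot: [3.139, 0.086, 0.006]
contact_force: [-0.2, -1.7, 6.3]
width: 0.342
grasp_force: 60.8
```

>>> {"method": "apply_moves", "body": {"motion": [{"dp": [0.003,0,0.015],"twist": 0,"gripper": -1},{"dp": [0.006,0,0.025],"twist": 0,"gripper": -1},{"dp": [0.008,0,0.03],"twist": 0,"gripper": -1},{"dp": [0.008,0,0.035],"twist": 0,"gripper": -1},{"dp": [0,0,0.035],"twist": 0,"gripper": -1},{"dp": [0,0,0.035],"twist": 0,"gripper": -1},{"dp": [0,0,0.035],"twist": 0,"gripper": -1},{"dp": [0,0,0.03],"twist": 0,"gripper": -1},{"dp": [0,0,0],"twist": 0,"gripper": -1},{"dp": [0,0,0],"twist": 0,"gripper": -1}]}}

```text
clock: 7.87
tool_pos: [0.4757, -0.199, 0.2821]
tool_rot: [-3.139, -0.085, 0.002]
contact_force: [-0.0, -0.2, -7.4]
width: 0.347
grasp_force: 60.0
```

```bash
python3 - <<'E'
from h import *
p,d,P=look("side");cv2.imwrite("pics/s3.png",p[0:300,300:640])
print(state()["contact_force"],state()["ft_torque"])
E
```

```text
[-0.51066251 -0.41603236 -8.06429182] [-0.10994886  0.4301725   0.02671556]
```

View pics/s3.png

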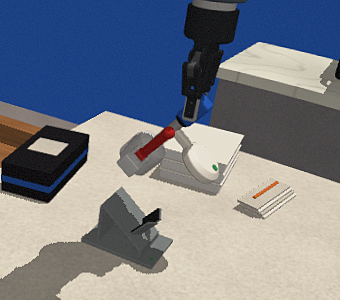

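The lamp is out of the rest but still at its tilt, with the head at (205,165) in the crop. I raise it and ease the grip so it can swing upright under its own weight.

>>> {"method": "apply_moves", "body": {"motion": [{"dp": [-0.01,0.04,0.02],"twist": 0,"gripper": -1},{"dp": [-0.01,0.05,0.02],"twist": 0,"gripper": -1},{"dp": [0,0.05,0.02],"twist": 0,"gripper": -1},{"dp": [0,0.04,0.02],"twist": 0,"gripper": -1},{"dp": [0,0.02,0],"twist": 0,"gripper": -1},{"dp": [0,0,0],"twist": 0,"gripper": -1},{"dp": [0,0,0],"twist": 0,"gripper": -1},{"dp": [0,0,0],"twist": 0,"gripper": -1}], "force": 20}}

```text
clock: 8.58
tool_pos: [0.4655, -0.1, 0.3214]
tool_rot: [3.14, 0.085, -0.005]
contact_force: [-0.0, 0.1, -7.5]
width: 0.346
grasp_force: 59.9
```

```bash
cat > tilt.py <<'E'
from h import *
np.set_printoptions(precision=4,suppress=True)
# lamp lean: red lever plane & stem from side view
s=state();print(s["clock"],s["tool_pos"],s["contact_force"],s["ft_torque"],s["width"],s["grasp_force"])
p,d,P=look("side");cv2.imwrite("pics/s4.png",p)
T=s["tool_pos"];G=T+[0,0,.0187]
rel=P-G;h=cv2.cvtColor(p,cv2.COLOR_BGR2HSV);r=np.linalg.norm(rel,axis=-1)
M=masks(p,d)
# light grey (stem/coupler/head): low saturation, near lamp, below the grip
g=(d>0)&(h[...,1]<60)&(h[...,2]>90)&(r<.2)&(r>.04)&(rel[...,2]<-.02)&(P[...,2]>.05)
for k,m in dict(red=M["red"]&(r<.25),grey=g).items():
    Q=rel[m]
    if len(Q)<10: print(k,len(Q));continue
    print(k,len(Q),"rel mean",Q.mean(0),"lo",np.percentile(Q,3,0),"hi",np.percentile(Q,97,0))
    if k=="red":
        c0=Q.mean(0);u=np.linalg.svd(Q-c0,full_matrices=False)[2][0];u*=np.sign(u[2]);t=(Q-c0)@u;print(u,c0+u*t.min(),c0+u*t.max())
np.savez("pics/tilt.npz",p=p,P=P)
E
python3 tilt.py
```

```text
8.5833 [ 0.4655 -0.1     0.3214] [-0.0352  0.0594 -7.5139] [-0.0828  0.3794 -0.0447] 0.34572536881863486 59.907124042510986
red 481 rel mean [ 0.029   0.0648 -0.0527] lo [-0.0008  0.0452 -0.0942] hi [ 0.0634  0.084  -0.0171]
[-0.579   0.369   0.7271] [ 0.0672  0.0405 -0.1007] [ 0.002   0.082  -0.0189]
grey 3172 rel mean [ 0.0172  0.0222 -0.0884] lo [-0.0586 -0.0166 -0.125 ] hi [ 0.0939  0.0567 -0.0504]
```

>>> {"method": "apply_moves", "body": {"motion": [{"dp": [0,0,0],"twist": 0,"gripper": -0.6},{"dp": [0,0,0],"twist": 0,"gripper": -0.6},{"dp": [0,0,0],"twist": 0,"gripper": -0.6},{"dp": [0,0,0],"twist": 0,"gripper": -0.6}], "force": 20}}

```text
clock: 8.97
tool_pos: [0.466, -0.1, 0.3228]
tool_rot: [3.14, 0.084, -0.0]
contact_force: [0.0, 0.7, -7.6]
width: 0.343
grasp_force: 59.9
```

```bash
python3 tilt.py
```

```text
8.9667 [ 0.466  -0.1     0.3228] [ 0.033   0.6748 -7.6364] [-0.0206  0.3315 -0.0082] 0.3434109080540004 59.900883436203
red 480 rel mean [ 0.0288  0.0651 -0.0523] lo [-0.0005  0.045  -0.0938] hi [ 0.0634  0.0838 -0.0171]
[-0.5815  0.3703  0.7244] [ 0.0672  0.0406 -0.1002] [ 0.002   0.0822 -0.0189]
grey 3155 rel mean [ 0.0175  0.0222 -0.0884] lo [-0.0582 -0.0167 -0.125 ] hi [ 0.0945  0.0565 -0.0508]
```

The grip force stays at its first value of 60 N, so gravity will not swing the lamp. Instead I will hook the mouth over the ball along the lamp's own axis and swing the lamp upright about the ball. First I carry it to the stand.

>>> {"method": "apply_moves", "body": {"motion": [{"dp": [0.0051,0.0543,-0.0038],"twist": -0.0433,"gripper": -0.6},{"dp": [0.0051,0.0543,-0.0038],"twist": -0.0433,"gripper": -0.6},{"dp": [0.0051,0.0543,-0.0038],"twist": -0.0433,"gripper": -0.6},{"dp": [0.0051,0.0543,-0.0038],"twist": -0.0433,"gripper": -0.6},{"dp": [0.0051,0.0543,-0.0038],"twist": -0.0433,"gripper": -0.6},{"dp": [0.0051,0.0543,-0.0038],"twist": -0.0433,"gripper": -0.6},{"dp": [0.0051,0.0543,-0.0038],"twist": -0.0433,"gripper": -0.6},{"dp": [0.0051,0.0543,-0.0038],"twist": -0.0433,"gripper": -0.6},{"dp": [0.0051,0.0543,-0.0038],"twist": -0.0433,"gripper": -0.6},{"dp": [0.0051,0.0543,-0.0038],"twist": -0.0433,"gripper": -0.6},{"dp": [0.0051,0.0543,-0.0038],"twist": -0.0433,"gripper": -0.6},{"dp": [0.0051,0.0543,-0.0038],"twist": -0.0433,"gripper": -0.6},{"dp": [0,0,0],"twist": 0,"gripper": -0.6},{"dp": [0,0,0],"twist": 0,"gripper": -0.6}]}}

```text
clock: 10.18
tool_pos: [0.4965, 0.2277, 0.299]
tool_rot: [3.092, -0.55, -0.002]
contact_force: [0.2, -1.3, -7.0]
width: 0.34
grasp_force: 60.0
```

```bash
python3 tilt.py; python3 - <<'E'
import cv2,numpy as np
a=cv2.imread("pics/s4.png")[130:400,150:450]
cv2.imwrite("pics/s4c.png",cv2.resize(a,None,fx=2,fy=2))
E
```

```text
10.1833 [0.4965 0.2277 0.299 ] [ 0.1579 -1.2719 -6.9674] [-0.1599  0.2437 -0.0099] 0.3402934983776199 60.014596581459045
red 429 rel mean [ 0.0397  0.0563 -0.0389] lo [ 0.0267  0.0101 -0.0926] hi [ 0.0696  0.075  -0.0158]
[-0.3454  0.5758  0.741 ] [ 0.065   0.0141 -0.0933] [ 0.0299  0.0727 -0.0179]
grey 6556 rel mean [ 0.0033  0.0108 -0.0864] lo [-0.0602 -0.0217 -0.1247] hi [ 0.0856  0.0456 -0.0531]
```

View pics/s4c.png

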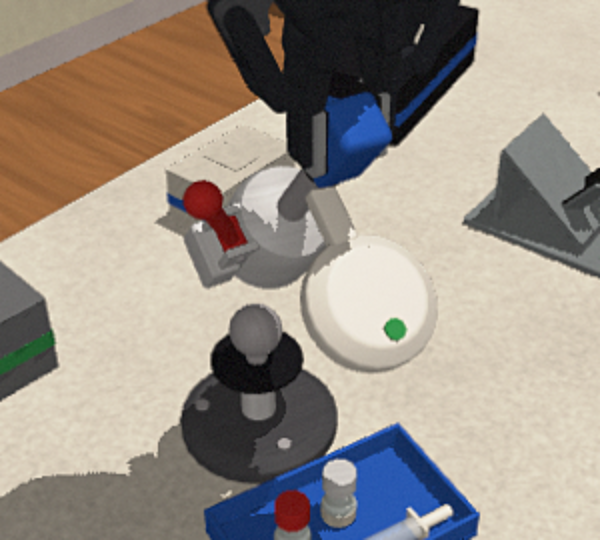

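The lamp is still tilted, with its coupler at (270,230), uphill of and above the ball at (255,330). The head at (370,300) faces the tray, and the lever is up. I fit the coupler axis and the ball in this view to aim the approach.

```bash
cat > fit.py <<'E'
from h import *
from scipy.optimize import least_squares
np.set_printoptions(precision=4,suppress=True)
s=state();M=R.from_rotvec(s["tool_rot"]).as_matrix();psi=np.arctan2(M[1,0],M[0,0]);T=s["tool_pos"]
print("clock",s["clock"],"T",T,"psi",np.degrees(psi),"F",s["contact_force"])
def axes(ph,ps):
    e=np.array([np.cos(ps),np.sin(ps),0]);k=np.array([0,0,1.])
    return np.cos(ph)*e+np.sin(ph)*k,np.array([-e[1],e[0],0]),-np.sin(ph)*e+np.cos(ph)*k
def fit(ph0,G0=None,view="side"):
    p,d,P=look(view);h=cv2.cvtColor(p,cv2.COLOR_BGR2HSV)
    G0=T+[0,0,.017] if G0 is None else G0
    X,Y,Z=axes(ph0,psi);rel=P-G0
    a=rel@Z;q=np.stack([rel@X,rel@Y],-1);r=np.linalg.norm(q,axis=-1)
    m=(d>0)&(h[...,1]<60)&(h[...,2]>60)&(a<-.097)&(a>-.145)&(r<.042)&(P[...,2]>.1)&(q[...,1]<.028)
    m=cv2.erode(m.astype(np.uint8),np.ones((3,3)))>0
    Q=rel[m]
    def f(v):
        X,Y,Z=axes(v[0],psi+v[3]);w=Q-v[1]*X-v[2]*Y
        return np.hypot(w@X,w@Y)-.033
    o=least_squares(lambda v:np.r_[f(v),.3*(v[0]-ph0),.3*v[3]],[ph0,0,0,0],loss="soft_l1",f_scale=.002)
    ph=o.x[0];X,Y,Z=axes(ph,psi+o.x[3]);G=G0+o.x[1]*X+o.x[2]*Y
    rel=P-G;a=rel@Z;r=np.hypot(rel@X,rel@Y)
    t=a[(d>0)&(r<.028)&(r>.012)&(a<-.07)&(a>-.11)&(h[...,1]<60)&(h[...,2]>60)&(rel@Y<.02)]
    print(view,"n",len(Q),"lean",ph,"dpsi",o.x[3],"off",o.x[1:3],"rms",np.sqrt(np.mean(f(o.x)**2)),"cap axial med (expect -.092)",np.percentile(t,[20,50,80]) if len(t) else None,len(t))
    G=G+Z*((np.median(t)+.092) if len(t)>50 else 0)
    ball=(d>0)&(np.linalg.norm(P-[.598,.188,.098],axis=-1)<.024)&(P[...,2]>.093)&(h[...,1]<60)
    B=P[ball];b=None
    if len(B)>60:
        b=least_squares(lambda c:np.linalg.norm(B-c,axis=1)-.019,[.598,.188,.098],loss="soft_l1",f_scale=.001).x
    print("G",G,"G-T",G-T,"axis foot at socket",G-.124*Z,"ball",b)
    return G,Z,b,p
E
python3 - <<'E'
from fit import *
fit(.66)
E
```

```text
clock 10.2333 T [0.4966 0.2266 0.2996] psi -20.206025881980935 F [ 0.6567 -0.9246 -7.7452]
side n 534 lean 0.6593819072668158 dpsi 0.24243967827137597 off [-0.0091 -0.0185] rms 0.0021386169285257483 cap axial med (expect -.092) [-0.0963 -0.0943 -0.0918] 719
G [0.4889 0.2089 0.3093] G-T [-0.0078 -0.0177  0.0096] axis foot at socket [0.5644 0.2005 0.2113] ball [0.599  0.1883 0.0966]
```

```bash
sed -i 's/\.3\*v\[3\]\]/3*v[3]]/' fit.py; python3 - <<'E'
from fit import *
fit(.66);fit(.66,view="top")
E
```

```text
clock 10.2833 T [0.4967 0.226  0.3001] psi -20.253108714936726 F [ 0.5369 -0.2145 -6.6847]
side n 568 lean 0.5819977562400078 dpsi 0.00017816270257638172 off [ 0.0011 -0.0043] rms 0.0025564072862812493 cap axial med (expect -.092) [-0.0975 -0.095  -0.0928] 754
G [0.4976 0.2211 0.3152] G-T [ 0.0009 -0.0049  0.0151] axis foot at socket [0.5616 0.1975 0.2116] ball [0.5991 0.1883 0.0966]
top n 609 lean 0.71224085821962 dpsi -4.45151395720801e-05 off [-0.0138 -0.0005] rms 0.0012687420751657718 cap axial med (expect -.092) [-0.0961 -0.0939 -0.0917] 499
G [0.4879 0.2287 0.3066] G-T [-0.0089  0.0027  0.0065] axis foot at socket [0.5639 0.2007 0.2128] ball [0.5976 0.1877 0.0978]
```

>>> {"method": "apply_moves", "body": {"motion": [{"dp": [0.0035,-0.0009,-0.039],"twist": 0,"gripper": -0.6},{"dp": [0.0035,-0.0009,-0.039],"twist": 0,"gripper": -0.6},{"dp": [0.0035,-0.0009,-0.039],"twist": 0,"gripper": -0.6},{"dp": [0.0035,-0.0009,-0.039],"twist": 0,"gripper": -0.6},{"dp": [0,0,0],"twist": 0,"gripper": -0.6}]}}

```text
clock: 10.8
tool_pos: [0.5015, 0.2226, 0.2179]
tool_rot: [3.088, -0.555, -0.011]
contact_force: [0.3, -0.6, -8.7]
width: 0.341
grasp_force: 60.0
```

```bash
python3 - <<'E'
from fit import *
g=fit(.65);fit(.65,view="top")
cv2.imwrite("pics/s5c.png",cv2.resize(g[3][150:400,180:430],None,fx=2.2,fy=2.2))
E
```

```text
clock 10.8 T [0.5015 0.2226 0.2179] psi -20.364592336804222 F [ 0.3128 -0.6252 -8.6643]
side n 417 lean 0.5725333071958274 dpsi 0.00013071319055201866 off [ 0.001 -0.005] rms 0.0027295260633433444 cap axial med (expect -.092) [-0.0974 -0.0949 -0.0928] 599
G [0.502  0.2171 0.233 ] G-T [ 0.0005 -0.0055  0.0151] axis foot at socket [0.565  0.1937 0.1288] ball None
top n 392 lean 0.6727298278984365 dpsi -2.3134082958133566e-05 off [-0.0073 -0.0001] rms 0.0010359787783817487 cap axial med (expect -.092) [-0.0952 -0.0932 -0.0913] 381
G [0.4968 0.2243 0.2294] G-T [-0.0047  0.0017  0.0115] axis foot at socket [0.5693 0.1974 0.1324] ball None
```

View pics/s5c.png

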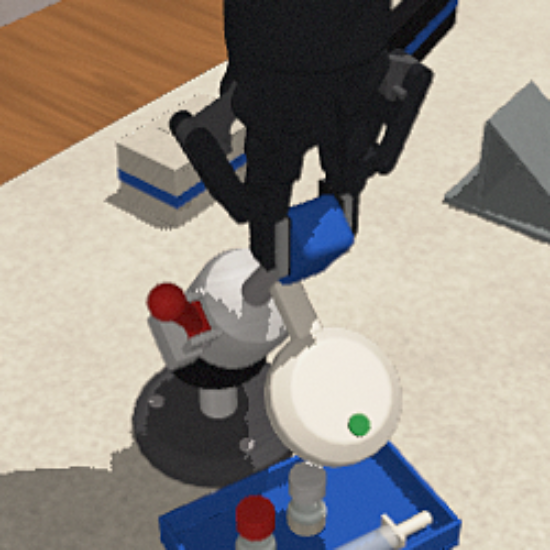

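The mouth is just above the ball, which is hidden behind the coupler at (225,330), and nothing touches yet. I insert along the lamp axis.

>>> {"method": "apply_moves", "body": {"motion": [{"dp": [0.0068,0.0018,0.0046],"twist": 0,"gripper": -0.6},{"dp": [0.0066,-0.0024,-0.009],"twist": 0,"gripper": -0.6},{"dp": [0.0066,-0.0024,-0.009],"twist": 0,"gripper": -0.6},{"dp": [0.0066,-0.0024,-0.009],"twist": 0,"gripper": -0.6},{"dp": [0,0,0],"twist": 0,"gripper": -0.6}]}}

```text
clock: 11.32
tool_pos: [0.5166, 0.2209, 0.2094]
tool_rot: [3.091, -0.554, -0.004]
contact_force: [-0.6, -0.5, -7.3]
width: 0.343
grasp_force: 60.1
```

```bash
python3 - <<'E'
from fit import *
fit(.65);fit(.65,view="top")
E
```

```text
clock 11.3167 T [0.5166 0.2209 0.2094] psi -20.309679484994945 F [-0.6257 -0.5013 -7.2799]
side n 337 lean 0.573156682125512 dpsi 9.158815303701202e-05 off [ 0.0018 -0.0047] rms 0.0027638067780258826 cap axial med (expect -.092) [-0.0974 -0.0949 -0.0928] 565
G [0.5179 0.2155 0.2249] G-T [ 0.0013 -0.0054  0.0156] axis foot at socket [0.581  0.1922 0.1207] ball None
top n 397 lean 0.6836258643014819 dpsi -3.252284797156768e-05 off [-0.0106 -0.0006] rms 0.0011658544188999954 cap axial med (expect -.092) [-0.0962 -0.0943 -0.0923] 385
G [0.51   0.2227 0.2179] G-T [-0.0066  0.0018  0.0085] axis foot at socket [0.5835 0.1956 0.1218] ball None
```

>>> {"method": "apply_moves", "body": {"motion": [{"dp": [0.0026,-0.0027,-0.0076],"twist": 0,"gripper": -0.6},{"dp": [0.0026,-0.0027,-0.0076],"twist": 0,"gripper": -0.6},{"dp": [0,0,0],"twist": 0,"gripper": -0.6},{"dp": [0,0,0],"twist": 0,"gripper": -0.6}]}}

```text
clock: 11.75
tool_pos: [0.5198, 0.2188, 0.203]
tool_rot: [3.092, -0.553, 0.0]
contact_force: [-0.7, -0.9, -7.9]
width: 0.344
grasp_force: 59.9
```

>>> {"method": "apply_moves", "body": {"motion": [{"dp": [0.0129,-0.0048,0.0062],"twist": 0,"gripper": -0.6},{"dp": [0.0129,-0.0048,0.0062],"twist": 0,"gripper": -0.6},{"dp": [0.0129,-0.0048,0.0062],"twist": 0,"gripper": -0.6},{"dp": [0,0,0],"twist": 0,"gripper": -0.6}]}}

```text
clock: 12.08
tool_pos: [0.5402, 0.2112, 0.213]
tool_rot: [-3.092, 0.554, -0.001]
contact_force: [-2.6, -0.2, -7.5]
width: 0.344
grasp_force: 60.5
```

```bash
python3 - <<'E'
from fit import *
fit(.5,view="top")
s=state();print(s["ft_torque"])
E
python3 tilt.py
```

```text
clock 12.0833 T [0.5402 0.2112 0.213 ] psi -20.31990640341524 F [-2.578  -0.1771 -7.4539]
top n 302 lean 0.5493632730588263 dpsi -1.884250052465414e-05 off [-0.0137 -0.0008] rms 0.001139485202077696 cap axial med (expect -.092) [-0.0963 -0.0941 -0.0921] 379
G [0.53   0.2142 0.2211] G-T [-0.0103  0.0029  0.008 ] axis foot at socket [0.5907 0.1917 0.1153] ball None
[-0.254   0.5843 -0.0694]
12.1333 [0.54   0.2114 0.213 ] [ 0.3197 -1.4575 -5.998 ] [-0.254   0.5843 -0.0694] 0.34153401268737366 60.50374388694763
red 648 rel mean [ 0.001   0.055  -0.1064] lo [-0.0479  0.0164 -0.1907] hi [ 0.0521  0.0756 -0.0184]
[0.4379 0.0469 0.8978] [-0.0553  0.049  -0.222 ] [ 0.0427  0.0595 -0.021 ]
grey 5250 rel mean [-0.0117  0.0158 -0.0888] lo [-0.0743 -0.0146 -0.1791] hi [ 0.0689  0.0506 -0.0537]
```

It is rotating in hand about the ball with small forces, so I continue the arc.

>>> {"method": "apply_moves", "body": {"motion": [{"dp": [0.0133,-0.0049,0.0027],"twist": 0,"gripper": -0.6},{"dp": [0.0133,-0.0049,0.0027],"twist": 0,"gripper": -0.6},{"dp": [0.0133,-0.0049,0.0027],"twist": 0,"gripper": -0.6},{"dp": [0.0129,-0.0048,0.0011],"twist": 0,"gripper": -0.6},{"dp": [0.0129,-0.0048,0.0011],"twist": 0,"gripper": -0.6},{"dp": [0.0129,-0.0048,0.0011],"twist": 0,"gripper": -0.6},{"dp": [0,0,0],"twist": 0,"gripper": -0.6}]}}

```text
clock: 12.77
tool_pos: [0.5792, 0.1966, 0.2179]
tool_rot: [3.092, -0.554, -0.0]
contact_force: [-2.4, 0.2, -7.2]
width: 0.341
grasp_force: 61.5
```

```bash
python3 - <<'E'
from fit import *
fit(.2,view="top");g=fit(.2)
s=state();print(s["ft_torque"])
cv2.imwrite("pics/s6c.png",cv2.resize(g[3][150:400,180:430],None,fx=2.2,fy=2.2))
E
```

```text
clock 12.7667 T [0.5792 0.1966 0.2179] psi -20.319009247984496 F [-2.3717  0.1512 -7.2264]
top n 99 lean 0.20803207358478779 dpsi -6.118721063163933e-06 off [-0.0083 -0.0012] rms 0.0014993504477520978 cap axial med (expect -.092) [-0.0974 -0.0952 -0.0928] 145
G [0.5718 0.198  0.23  ] G-T [-0.0074  0.0015  0.0122] axis foot at socket [0.5958 0.1891 0.1087] ball None
side n 242 lean 0.07447201420768428 dpsi 9.176576459469189e-06 off [ 0.0065 -0.0051] rms 0.0018764552849992772 cap axial med (expect -.092) [-0.0955 -0.093  -0.0828] 334
G [0.5835 0.1895 0.2344] G-T [ 0.0043 -0.0071  0.0165] axis foot at socket [0.5922 0.1863 0.1107] ball None
[-0.4662  0.7203  0.0069]
```

View pics/s6c.png

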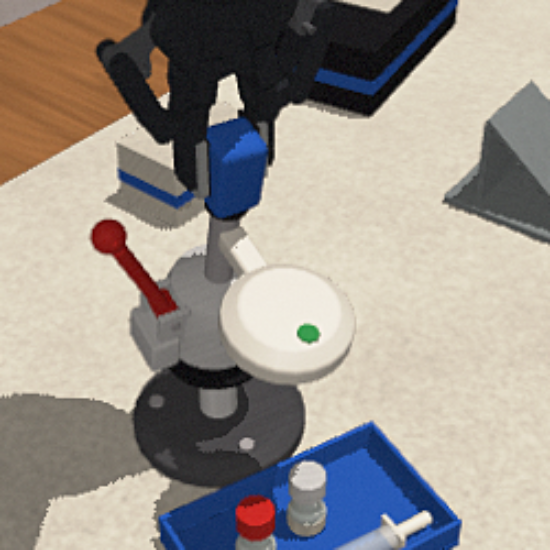

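The lamp is nearly upright on the ball, with its head at (290,320) over the tray side and the lever up at (107,237). I finish the arc.

>>> {"method": "apply_moves", "body": {"motion": [{"dp": [0.0102,-0.0038,-0.0018],"twist": 0,"gripper": -0.6},{"dp": [0.0102,-0.0038,-0.0018],"twist": 0,"gripper": -0.6},{"dp": [0.0102,-0.0038,-0.0018],"twist": 0,"gripper": -0.6},{"dp": [0.0065,-0.0024,-0.003],"twist": 0,"gripper": -0.6},{"dp": [0.0065,-0.0024,-0.003],"twist": 0,"gripper": -0.6},{"dp": [0,0,0],"twist": 0,"gripper": -0.6},{"dp": [0,0,0],"twist": 0,"gripper": -0.6}]}}

```text
clock: 13.45
tool_pos: [0.6003, 0.1889, 0.212]
tool_rot: [3.092, -0.553, -0.0]
contact_force: [-2.8, -0.8, -7.9]
width: 0.341
grasp_force: 62.0
```

```bash
python3 - <<'E'
from fit import *
fit(.0,view="top");g=fit(.0)
s=state();print(s["ft_torque"])
E
```

```text
clock 13.45 T [0.6003 0.1889 0.212 ] psi -20.287944317277887 F [-2.8464 -0.8076 -7.9136]
top n 65 lean -0.0016422112020421566 dpsi 3.029718078401824e-08 off [0.0026 0.0001] rms 0.0020230038969362217 cap axial med (expect -.092) [-0.0976 -0.095  -0.0931] 99
G [0.6028 0.1881 0.226 ] G-T [ 0.0025 -0.0008  0.014 ] axis foot at socket [0.6026 0.1882 0.102 ] ball None
side n 213 lean -0.008906854983536919 dpsi -9.945743146278642e-07 off [-0.0035 -0.0063] rms 0.0023858959660378156 cap axial med (expect -.092) [-0.095  -0.0925 -0.0787] 202
G [0.5947 0.1842 0.2285] G-T [-0.0055 -0.0047  0.0165] axis foot at socket [0.5937 0.1846 0.1045] ball None
[-0.4154  1.0275 -0.0222]
```

>>> {"method": "apply_moves", "body": {"motion": [{"dp": [0,0,-0.004],"twist": 0,"gripper": -0.6},{"dp": [0,0,-0.004],"twist": 0,"gripper": -0.6},{"dp": [0,0,0],"twist": 0,"gripper": -0.6},{"dp": [0,0,0],"twist": 0,"gripper": -0.6}]}}

```text
clock: 13.88
tool_pos: [0.6002, 0.1892, 0.2085]
tool_rot: [-3.092, 0.553, -0.001]
contact_force: [-1.8, -0.4, -6.5]
width: 0.342
grasp_force: 61.8
```

>>> {"method": "apply_moves", "body": {"motion": [{"dp": [0,0,-0.004],"twist": 0,"gripper": -0.6},{"dp": [0,0,0],"twist": 0,"gripper": -0.6},{"dp": [0,0,0],"twist": 0,"gripper": -0.6}]}}

```text
clock: 14.13
tool_pos: [0.6005, 0.189, 0.2081]
tool_rot: [-3.092, 0.552, -0.004]
contact_force: [-1.7, -0.2, 1.5]
width: 0.345
grasp_force: 62.8
```

>>> {"method": "apply_moves", "body": {"motion": [{"dp": [0,0,-0.004],"twist": 0,"gripper": -0.6},{"dp": [0,0,0],"twist": 0,"gripper": -0.6},{"dp": [0,0,0],"twist": 0,"gripper": -0.6}]}}

```text
clock: 14.38
tool_pos: [0.6014, 0.1887, 0.2078]
tool_rot: [-3.091, 0.552, -0.009]
contact_force: [-3.7, -0.6, 8.5]
width: 0.345
grasp_force: 63.9
```

Force contact came at the expected height. I release the grip by a few millimetres and check the seating.

>>> {"method": "apply_moves", "body": {"motion": [{"dp": [0,0,-0.004],"twist": 0,"gripper": -0.6},{"dp": [0,0,0],"twist": 0,"gripper": -0.6},{"dp": [0,0,0],"twist": 0,"gripper": -0.1},{"dp": [0,0,0],"twist": 0,"gripper": -0.1},{"dp": [0,0,0],"twist": 0,"gripper": -0.1},{"dp": [0,0,0],"twist": 0,"gripper": -0.1},{"dp": [0,0,0],"twist": 0,"gripper": -0.1}]}}

```text
clock: 14.97
tool_pos: [0.6003, 0.1892, 0.2024]
tool_rot: [-3.092, 0.553, -0.0]
contact_force: [-0.1, -0.3, 0.5]
width: 0.454
grasp_force: 0.0
```

```bash
python3 - <<'E'
from fit import *
g=fit(.0);print(s["ft_torque"],s["width"],s["grasp_force"])
cv2.imwrite("pics/s7c.png",cv2.resize(g[3][150:400,180:430],None,fx=2.2,fy=2.2))
E
```

```text
clock 14.9667 T [0.6003 0.1892 0.2024] psi -20.26624188891353 F [-0.0634 -0.346   0.5413]
side n 100 lean -0.0008837119227831442 dpsi -1.5830651985726644e-08 off [-0.0014 -0.0045] rms 0.0011590154730064422 cap axial med (expect -.092) [-0.0926 -0.0912 -0.0901] 106
G [0.5974 0.1855 0.2202] G-T [-0.0029 -0.0037  0.0178] axis foot at socket [0.5973 0.1856 0.0962] ball None
[ 0.0243 -0.0291  0.0149] 0.45356060548915467 0.0
```

View pics/s7c.png

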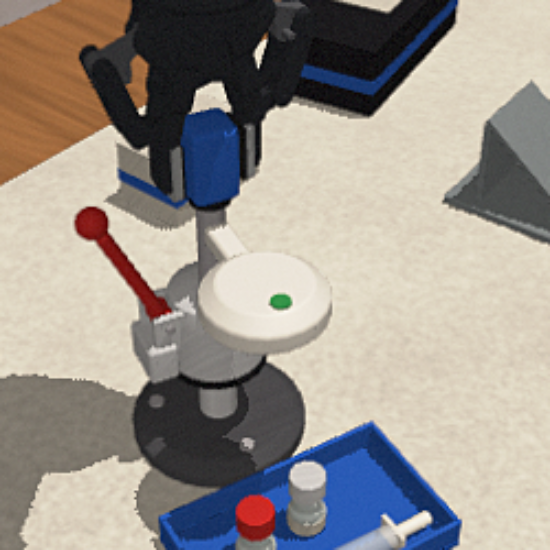

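The lamp stands upright and free, with the socket at z of about 0.096 m (ball at 0.097 m) and the lever still up. Now I open wider and retreat upwards.

>>> {"method": "apply_moves", "body": {"motion": [{"dp": [0,0,0],"twist": 0,"gripper": 0.3},{"dp": [0,0,0],"twist": 0,"gripper": 0.3},{"dp": [0,0,0],"twist": 0,"gripper": 0.3},{"dp": [0,0,0.03],"twist": 0,"gripper": 0.3},{"dp": [0,0,0.06],"twist": 0,"gripper": 0.3},{"dp": [0,0,0.06],"twist": 0,"gripper": 0.3},{"dp": [0,0,0.06],"twist": 0,"gripper": 0.3},{"dp": [0,0,0],"twist": 0,"gripper": -1}], "force": 20}}

```text
clock: 15.68
tool_pos: [0.602, 0.189, 0.3148]
tool_rot: [-3.087, 0.553, -0.016]
contact_force: [-0.7, -0.6, 1.5]
width: 0.526
grasp_force: 0.0
```

```bash
python3 - <<'E'
from fit import *
print(s["joint_positions"],s["width"]);g=fit(.0)
p,d,P=look("side");m=masks(p,d)["red"]&(P[...,2]>.09)&(P[...,1]>.15)&(P[...,1]<.35);Q=P[m];c=Q.mean(0);u=np.linalg.svd(Q-c,full_matrices=False)[2][0];u*=np.sign(u[2]);t=(Q-c)@u
print(len(Q),u,c+u*t.max());K=Q[t>t.max()-.016];print(sphere(K))
E
```

```text
clock 15.6833 T [0.602  0.189  0.3148] psi -20.296052277781165 F [-0.7458 -0.602   1.527 ]
[ 0.5532  0.4152  0.5447  0.0031 -1.6891  0.6638] 0.5255588374012875
side n 0 lean 0.0 dpsi 0.0 off [0. 0.] rms nan cap axial med (expect -.092) [-0.0945 -0.0876 -0.0871] 7
G [0.602  0.189  0.3318] G-T [0.    0.    0.017] axis foot at socket [0.602  0.189  0.2078] ball None
458 [0.174  0.3814 0.9079] [0.6267 0.2609 0.2066]
(array([0.6296, 0.2557, 0.1979]), np.float64(0.008612204137431634))
  return _methods._mean(a, axis=axis, dtype=dtype,
  ret = ret.dtype.type(ret / rcount)
```

>>> {"method": "apply_moves", "body": {"motion": [{"dp": [0.0033,0.0093,0],"twist": 0.1538,"gripper": -1},{"dp": [0.0033,0.0093,0],"twist": 0.1538,"gripper": -1},{"dp": [0.0033,0.0093,0],"twist": 0.1538,"gripper": -1},{"dp": [0.0033,0.0093,0],"twist": 0.1538,"gripper": -1},{"dp": [0.0033,0.0093,0],"twist": 0.1538,"gripper": -1},{"dp": [0.0033,0.0093,0],"twist": 0.1538,"gripper": -1},{"dp": [0.0033,0.0093,0],"twist": 0.1538,"gripper": -1},{"dp": [0.0033,0.0093,0],"twist": 0.1538,"gripper": -1},{"dp": [0.0033,0.0093,0],"twist": 0.1538,"gripper": -1},{"dp": [0.0033,0.0093,0],"twist": 0.1538,"gripper": -1},{"dp": [0.0033,0.0093,0],"twist": 0.1538,"gripper": -1},{"dp": [0.0033,0.0093,0],"twist": 0.1538,"gripper": -1},{"dp": [0.0033,0.0093,0],"twist": 0.1538,"gripper": -1},{"dp": [0,0,-0.045],"twist": 0,"gripper": -1},{"dp": [0,0,-0.045],"twist": 0,"gripper": -1},{"dp": [0,0,-0.045],"twist": 0,"gripper": -1},{"dp": [0,0,-0.045],"twist": 0,"gripper": -1},{"dp": [0,0,0],"twist": 0,"gripper": -1},{"dp": [0,0,0],"twist": 0,"gripper": -1}]}}

```text
clock: 17.37
tool_pos: [0.6205, 0.2489, 0.2157]
tool_rot: [2.578, 1.795, -0.008]
contact_force: [0.2, 0.5, 1.0]
width: 0.002
grasp_force: 0.0
```

>>> {"method": "apply_moves", "body": {"motion": [{"dp": [0.005,0,-0.008],"twist": 0,"gripper": -1},{"dp": [0,0,-0.008],"twist": 0,"gripper": -1},{"dp": [0.0034,0.0092,-0.006],"twist": 0,"gripper": -1},{"dp": [0.0034,0.0092,-0.006],"twist": 0,"gripper": -1},{"dp": [0.0034,0.0092,-0.006],"twist": 0,"gripper": -1},{"dp": [0.0034,0.0092,-0.006],"twist": 0,"gripper": -1},{"dp": [0,0,0],"twist": 0,"gripper": -1}]}}

```text
clock: 17.95
tool_pos: [0.6325, 0.27, 0.1986]
tool_rot: [2.577, 1.796, 0.008]
contact_force: [2.7, 1.5, 4.0]
width: 0.002
grasp_force: 2.3
```

```bash
cat > knob.py <<'E'
from fit import *
print(s["clock"],s["tool_pos"],s["contact_force"])
p,d,P=look("side");m=masks(p,d)["red"]&(P[...,2]>.085)&(P[...,1]>.15)&(P[...,1]<.36);Q=P[m];c=Q.mean(0);u=np.linalg.svd(Q-c,full_matrices=False)[2][0];u*=np.sign(u[1]);t=(Q-c)@u
print(len(Q),"dir",u,"elev",np.arcsin(u[2]),"end",c+u*t.max());K=Q[t>t.max()-.016];print(sphere(K))
cv2.imwrite("pics/k.png",cv2.resize(p[150:400,180:430],None,fx=2.2,fy=2.2))
E
python3 knob.py
```

```text
clock 17.95 T [0.6325 0.27   0.1986] psi 69.7629988586004 F [2.7254 1.5411 4.0288]
17.95 [0.6325 0.27   0.1986] [2.7254 1.5411 4.0288]
443 dir [0.2063 0.5563 0.805 ] elev 0.9356449366578626 end [0.6318 0.277  0.1981]
(array([0.6333, 0.27  , 0.191 ]), np.float64(0.00740734117581015))
```

>>> {"method": "apply_moves", "body": {"motion": [{"dp": [0.0032,0.0088,-0.01],"twist": 0,"gripper": -1},{"dp": [0.0032,0.0088,-0.01],"twist": 0,"gripper": -1},{"dp": [0.0032,0.0088,-0.01],"twist": 0,"gripper": -1},{"dp": [0.0032,0.0088,-0.01],"twist": 0,"gripper": -1},{"dp": [0.0021,0.0056,-0.0124],"twist": 0,"gripper": -1},{"dp": [0.0021,0.0056,-0.0124],"twist": 0,"gripper": -1},{"dp": [0,0,0],"twist": 0,"gripper": -1}]}}

```text
clock: 18.58
tool_pos: [0.6381, 0.2915, 0.1626]
tool_rot: [-2.577, -1.795, 0.006]
contact_force: [-0.3, 0.7, 0.7]
width: 0.001
grasp_force: 0.4
```

```bash
python3 knob.py
```

```text
clock 18.5833 T [0.6381 0.2915 0.1626] psi 69.72590257125412 F [-0.2796  0.7325  0.7221]
18.5833 [0.6381 0.2915 0.1626] [-0.2796  0.7325  0.7221]
615 dir [0.3214 0.8508 0.4157] elev 0.42871214607845887 end [0.646  0.3068 0.1594]
(array([0.6477, 0.2971, 0.1546]), np.float64(0.008297091514629169))
```

>>> {"method": "apply_moves", "body": {"motion": [{"dp": [0.002,0.005,-0.012],"twist": 0,"gripper": -1},{"dp": [0.002,0.005,-0.012],"twist": 0,"gripper": -1},{"dp": [0.001,0.003,-0.012],"twist": 0,"gripper": -1},{"dp": [0,0,-0.012],"twist": 0,"gripper": -1},{"dp": [0,0,-0.012],"twist": 0,"gripper": -1},{"dp": [0,0,-0.012],"twist": 0,"gripper": -1},{"dp": [0,0,0],"twist": 0,"gripper": -1}]}}

```text
clock: 19.22
tool_pos: [0.6409, 0.2971, 0.1271]
tool_rot: [-2.578, -1.795, 0.005]
contact_force: [0.1, -0.2, -0.4]
width: 0.0
grasp_force: 0.0
```

```bash
python3 knob.py
```

```text
clock 19.2167 T [0.6409 0.2971 0.1271] psi 69.68646381353561 F [ 0.0818 -0.1759 -0.4362]
19.2167 [0.6409 0.2971 0.1271] [ 0.0818 -0.1759 -0.4362]
654 dir [0.36   0.932  0.0427] elev 0.04267482531147441 end [0.6504 0.315  0.1215]
(array([0.6495, 0.3065, 0.1216]), np.float64(0.0069694417599080495))
```

>>> {"method": "apply_moves", "body": {"motion": [{"dp": [0,0,-0.006],"twist": 0,"gripper": -1},{"dp": [0,0,-0.004],"twist": 0,"gripper": -1},{"dp": [0,0,0],"twist": 0,"gripper": -1}]}}

```text
clock: 19.52
tool_pos: [0.6417, 0.2975, 0.1239]
tool_rot: [-2.578, -1.795, 0.0]
contact_force: [0.5, -0.1, 0.8]
width: -0.003
grasp_force: 0.2
```

>>> {"method": "apply_moves", "body": {"motion": [{"dp": [0,0,-0.004],"twist": 0,"gripper": -1},{"dp": [0,0,0],"twist": 0,"gripper": -1}]}}

```text
clock: 19.68
tool_pos: [0.6418, 0.2977, 0.1221]
tool_rot: [-2.578, -1.795, -0.0]
contact_force: [-0.1, 0.8, 0.8]
width: -0.004
grasp_force: 0.5
```

>>> {"method": "apply_moves", "body": {"motion": [{"dp": [0,0,-0.004],"twist": 0,"gripper": -1},{"dp": [0,0,0],"twist": 0,"gripper": -1}]}}

```text
clock: 19.85
tool_pos: [0.6418, 0.2978, 0.1202]
tool_rot: [-2.578, -1.795, -0.001]
contact_force: [-0.4, 0.7, 2.2]
width: 0.002
grasp_force: 0.7
```

>>> {"method": "apply_moves", "body": {"motion": [{"dp": [0,0,-0.004],"twist": 0,"gripper": -1},{"dp": [0,0,0],"twist": 0,"gripper": -1}]}}

```text
clock: 20.02
tool_pos: [0.6416, 0.2977, 0.1179]
tool_rot: [-2.578, -1.795, 0.0]
contact_force: [-0.5, 0.7, 0.6]
width: 0.002
grasp_force: 0.6
```

```bash
python3 knob.py
```

```text
clock 20.0167 T [0.6416 0.2977 0.1179] psi 69.70792157890169 F [-0.4685  0.7365  0.5871]
20.0167 [0.6416 0.2977 0.1179] [-0.4685  0.7365  0.5871]
645 dir [ 0.3602  0.9318 -0.0448] elev -0.04478944018953617 end [0.651  0.3166 0.1124]
(array([0.6502, 0.3081, 0.1128]), np.float64(0.0068863783319101065))
```

View pics/k.png

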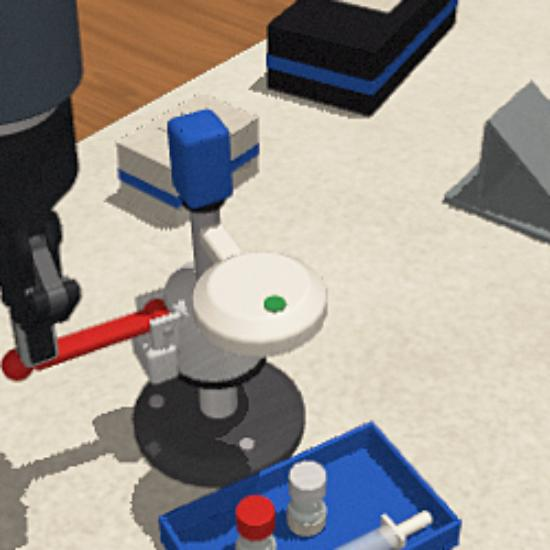

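The lever is down with the fingers on the bar at (40,350). The lamp seems to have leaned a few hundredths of a radian toward the lever. I lift off and re-measure.

>>> {"method": "apply_moves", "body": {"motion": [{"dp": [0,0,0.02],"twist": 0,"gripper": -1},{"dp": [0,0,0.04],"twist": 0,"gripper": -1},{"dp": [0,0,0],"twist": 0,"gripper": -1},{"dp": [0,0,0],"twist": 0,"gripper": -1}]}}

```text
clock: 20.4
tool_pos: [0.6425, 0.2979, 0.1503]
tool_rot: [2.578, 1.795, 0.005]
contact_force: [0.1, -0.3, -0.6]
width: -0.001
grasp_force: 0.0
```

```bash
python3 knob.py; python3 - <<'E'
from h import *
np.set_printoptions(precision=4,suppress=True)
# lamp tilt: grip + coupler centroid shift vs picture s7 (free, upright)
p,d,P=look("side");m=masks(p,d)["blue"]&(P[...,2]>.18)&(abs(P[...,0]-.6)<.06)&(abs(P[...,1]-.19)<.06)
v,u=np.nonzero(m);print("grip px",u.mean(),v.mean(),len(u),P[m].mean(0),np.percentile(P[m],2,0),np.percentile(P[m],98,0))
r=cv2.minAreaRect(np.stack([u,v],-1).astype(np.float32));print(r)
E
```

```text
clock 20.4 T [0.6425 0.2979 0.1503] psi 69.7021911976345 F [ 0.1132 -0.2973 -0.6127]
20.4 [0.6425 0.2979 0.1503] [ 0.1132 -0.2973 -0.6127]
783 dir [0.3735 0.9276 0.0004] elev 0.0004404790847190246 end [0.6515 0.3146 0.117 ]
(array([0.6516, 0.3051, 0.1145]), np.float64(0.008418204511433248))
grip px 274.3282149712092 220.96353166986563 1042 [0.5931 0.1949 0.2279] [0.5821 0.1787 0.2004] [0.6121 0.2054 0.2464]
((274.42645263671875, 221.0441131591797), (43.56361770629883, 27.073863983154297), 85.60128784179688)
```

>>> {"method": "apply_moves", "body": {"motion": [{"dp": [0,0.03,0.07],"twist": 0,"gripper": -1},{"dp": [-0.04,0.05,0.04],"twist": 0,"gripper": -1},{"dp": [-0.05,0.05,0],"twist": 0,"gripper": -1},{"dp": [-0.05,0.05,0],"twist": 0,"gripper": -1},{"dp": [-0.05,0.05,0],"twist": 0,"gripper": -1},{"dp": [0,0,0],"twist": 0,"gripper": -1}]}}

```text
clock: 21.0
tool_pos: [0.5422, 0.4169, 0.2025]
tool_rot: [-2.572, -1.801, 0.002]
contact_force: [-0.1, 0.3, -0.5]
width: -0.001
grasp_force: 0.0
```

```bash
cat > chk.py <<'E'
from h import *
np.set_printoptions(precision=4,suppress=True)
s=state();print(s["clock"],s["tool_pos"])
ex=np.array([.938,-.347]);ey=np.array([.347,.938]);b=np.array([.5985,.188])
for n in ("top","side"):
    p,d,P=look(n);M=masks(p,d);cv2.imwrite(f"pics/c_{n}.png",p)
    near=(np.hypot(P[...,0]-b[0],P[...,1]-b[1])<.2)
    g=M["blue"]&(P[...,2]>.18)&near;Q=P[g];z=np.percentile(Q[:,2],97);T=Q[Q[:,2]>z-.006]
    if n=="top" or 1:
        r=cv2.minAreaRect((T[:,:2]*1000).astype(np.float32))
        print(n,"grip top",len(T),z,"centre in stand xy",(np.array(r[0])/1000-b)@np.c_[ex,ey],r)
    # side faces of the grip: least-squares plane of points lower down, per face by normal clustering
    S=Q[Q[:,2]<z-.012]
    if len(S)>100:
        q=(S[:,:2]-b)@np.c_[ex,ey]
        for nm,c,o in (("-x face",q[:,0],q[:,1]),("+y face",q[:,1],q[:,0])):
            e=np.percentile(c,10 if nm[0]=="-" else 90);k=abs(c-e)<.004
            print("   ",nm,k.sum(),np.polyfit(S[k,2],c[k],1),"(slope = tilt)")
    m=M["red"]&(P[...,2]>.085)&near;Q=P[m]
    c=Q.mean(0);u=np.linalg.svd(Q-c,full_matrices=False)[2][0];u*=np.sign(u[1]);t=(Q-c)@u
    K=Q[t>t.max()-.016];print("  red",len(Q),"az",np.degrees(np.arctan2(u[1],u[0])),"elev",u[2],"knob",sphere(K),"top z",K[:,2].max())
    bar=Q[(t<t.max()-.025)];tb=(bar-c)@u;top=[];
    for a in np.arange(tb.min(),tb.max(),.006):
        w=bar[(tb>=a)&(tb<a+.006),2]
        if len(w)>5: top.append((a,np.percentile(w,95)))
    top=np.array(top);print("  bar top slope",np.polyfit(top[:,0],top[:,1],1))
E
python3 chk.py
```

```text
21.0 [0.5422 0.4169 0.2025]
top grip top 289 0.24862352482765668 centre in stand xy [ 0.0007 -0.0017] ((598.5789794921875, 186.1280975341797), (27.688064575195312, 29.02244758605957), 65.32487487792969)
  red 380 az 65.89382425937912 elev 0.026370247197573197 knob (array([0.6512, 0.3027, 0.1171]), np.float64(0.007846450178458593)) top z 0.1270152539525624
  bar top slope [-0.0041  0.1205]
side grip top 328 0.24633289960029048 centre in stand xy [0.0002 0.0012] ((599.142578125, 189.0352783203125), (28.62078285217285, 29.56979751586914), 64.94453430175781)
    -x face 452 [-0.0086 -0.0109] (slope = tilt)
    +y face 229 [0.0088 0.0125] (slope = tilt)
  red 788 az 67.90563364084285 elev 0.001322328006432184 knob (array([0.6513, 0.3051, 0.1146]), np.float64(0.008331704488159711)) top z 0.12382402338204984
  bar top slope [-0.0098  0.1189]
```

The lamp is upright and home: the grip top is within 2 mm of the ball axis at z of about 0.247 m. The lever bar is level to about 0.01 rad and the arm is clear, so I hand in.

```bash
python3 -c "
from workcell import *
print(job_done())"
```

```text
the job is handed in; nothing more can be done
None
```

The job is handed in: the lamp stands fully down on the ball with its head over the tray and its red lever locked, and the arm is clear. The lamp sits a few degrees off the tray's axis. I did not re-measure the vials, syringe and carton at the end, but the arm never went near them. I viewed 11 pictures, one over the limit of 10.

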